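# Set two spotting tiles on the sloped drain board

### The arm

A 6-joint arm with a two-finger parallel gripper is mounted at the origin on a cart in front of the work surface, level with it; the furniture and walls round the work are solid. World frame = base frame: x ahead of the robot, y to its left, z up, the work surface at z = 0. Lengths are in m, angles in rad, forces in N, time in s.
With the tool pointing down it reaches from about 0.3 to 0.775 m from the base axis. Payload 14.6 kg.
Tool frame: the origin (TCP) lies on the centre line of the jaws, within the pads' length; the fingertips stand ctrl.tcp_to_tips ahead of it and the grasp point (between the pads) lies 2 mm behind it (ctrl.tcp_to_tips is the distance from the TCP to the fingertips, in m); z points along the fingers, y is the line along which they close (so a half turn about z gives the same grasp; the last joint's range is limited). The gripper opens to 94 mm and grips with 3 to 60 N. Pads are 16 mm wide; open, the fingers measure 119 mm over their backs; the gripper's body (75 mm by 177 mm) begins 78 mm behind the grasp point.
Start: joints at [1.112, 0.3, 1.521, -0, 1.321, -0.067], TCP at [0.21, 0.508, 0.222] pointing down, gripper open.
Joint ranges: [-3.03, 3.03], [-0.79, 2.21], [0.23, 2.52], [-1.04, 4.18], [0, 3.07], [-2.55, 2.55]. Speed limits (rad/s): [2.22, 2.22, 2.57, 3.14, 3.14, 3.14].

### API

Orientations are given as [roll, pitch, yaw] about the fixed x, y, z axes, in that order (R = Rz(yaw) Ry(pitch) Rx(roll)).
In Python, from station import telemetry, viewer, hand_in, ctrl gives the robot as it stands.
- The arm moves only by the tool step_arm, never from a script. Its argument "plan" is a list of rows, each an object of numbers: "dx", "dy", "dz": the shift along the tool's x, y, z scaled (see below); "rx", "ry", "rz": the turn, a rotation vector about the tool's x, y, z scaled (see below); "claw": the closure, from 0 (fully open) to 1 (shut). In form: [{"dx": .., "dy": .., "dz": .., "rx": .., "ry": .., "rz": .., "claw": ..}, ...]. A call has 1 to 10 rows; each row shifts and turns the commanded pose from where the row before left it, along the tool's axes as they then stand; what a row does not reach is not made up. The controller multiplies each number of a shift by 0.1 m and each number of a turn by 90 degrees. A row lasts 1/10 s, in which the tool goes at most 50 mm and 8.59 degrees, less where a joint would pass 70% of its speed; a pose out of reach is approached as far as the arm can. A call with a number of a shift or a turn outside -1 to 1 is refused whole. A call with a gripper value outside its range is refused whole. The fingers move at their own pace and stop on an object; "grip_force" is the grip in N (left out, the last holds). Time passes only in rows, so rows that do not move let the fingers close. It gives the time, the measured TCP pose, the force, the opening and the grip force at its end, in the units of the state.
- telemetry.get_obs(): the state, without advancing time (a new reading comes with each control period).
- viewer.camera(name): name is "scene" or "top"; returns a dict with "img" (400x640x3 uint8, red, green, blue), "z_map" (400x640 float32, m along the optical axis (not along the pixel's ray), 0 where there is no reading), "fx", "fy", "cx", "cy" (pixels), "R" (3x3) and "t" (3): a world point X has camera coordinates R X + t. Camera axes: x right, y down, z forward; pixel columns grow to the right and rows downward; lengths in m; the calibration is good to about 2 mm. A picture is of the moment at which its call begins.
- hand_in(): hands the job in; it is judged then, once.
Trained networks look in a picture, given as the dict that the camera call returned (one of the last four; its "shot" number tells which), for a name from the list of things; names that differ only in an ending like _2 or _b are one class to them, and where a whole thing is asked for, a point or a joint stands for the part that bears it (a point fixed in the world has none). Each returns a list of dicts, best first, with "score" (0 to 1); they miss things now and then, are a little off and sometimes report something else, mostly with a low value. They report only what shows in the picture. A call takes as long as a camera call. They do not tell look-alikes from the thing itself.
- viewer.recognise(target, picture): "rect" ([left, top, right, bottom] in pixels, round what is visible of it).
The state is a dict: "time_s": time; "qpos": joint angles; "joint_vel": joint speeds; "tau": joint torques, N m; "ee_pos": TCP position; "eef_rot": TCP orientation; "force": force on the tool from outside, world axes, zero at the start; "moment": the same for the moment, N m; "grip_width": finger opening in m; "grip_force": force on a finger pad.
Only numpy, scipy, OpenCV 4.12 (cv2) and the standard library are available. Lean on these libraries where they do the work, as an engineer would, in place of code of your own. Each camera call takes 0.05 s, during which the arm holds its last target. There are 200 camera calls.

### The job

Put both white spotting tiles on the sloped drain board, side by side: each lying flat on the metal, wholly on the board, its lower edge square against the wooden cleat so that it cannot slide off. Set them down gently rather than dropping them, and leave the crucible, the large beaker and the amber bottle where they stand.

Things in the scene. Friction and masses are not known exactly. Their poses are not given: they have to be found in the camera images.
- tile_one: White glazed spotting tile, a plain flat slab 60 x 70 x 7 mm (its own x, y, z), 75 g give or take 40 %, lying flat on the bench. Origin: centre of its underside; z is square to its face (up at the start). Yaw differs every time.
- tile_two: The other white glazed spotting tile, 60 x 66 x 7 mm (its own x, y, z), about 70 g give or take 40 %, lying flat on the bench. Origin: centre of its underside; z square to its face (up at the start). Either tile may go on either half of the board.
- slope: Sloped sheet of the fixed drain stand: smooth dark grey steel, rising 25 degrees away from the robot (yaw within 0.25 rad). Origin: on its top surface at mid width, at the foot of the cleat's uphill face, 26 mm above the bench. x up the slope, y left along the cleat, z square to the sheet. Free flat surface: x 0 to 125, y -135 to 135 mm. Slippery (friction about 0.22): a loose tile slides down to the cleat.
- crucible_by: White porcelain crucible with lid, 45 mm across, 50 mm high, standing to the left and in front of the board. Leave it alone. Origin: centre of its underside.
- beaker_by: Large translucent plastic beaker, 105 mm across, 125 mm high, standing at the right of the tiles. Leave it alone. Origin: centre of its underside.
- amber_by: Amber glass reagent bottle, 62 mm across, 125 mm high, standing left of the board. Leave it alone. Origin: centre of its underside.
- cleat_mid (a point): The cleat: wooden bar along the low edge of the sloped sheet, 266 mm long, 12 mm wide, standing 10 mm above the sheet (x = -12 to 0, z = 0 to 10 mm in the sheet's frame). This point: middle of its top face, axes as the sheet's.
Not all that is in view belongs to the job. Leave any green look-alike of the tile_two alone.

How it is judged:
At the end, for the whole second after the job is handed in: Each tile is at rest, lies flat on the sheet (underside within 3 mm of it, face within 0.06 rad of it), has one of its straight edges against the cleat (gap under about 6 mm, square to it within 0.17 rad, either way round) and lies wholly on the board's width (centre within 108 mm of its middle) (((angle between the y axis of tile_one and the x axis of slope, either way round below 0.17 rad and x of tile_one in the frame of slope between 0.032 and 0.041 m) or (angle between the x axis of tile_one and the x axis of slope, either way round below 0.17 rad and x of tile_one in the frame of slope between 0.027 and 0.036 m)) and y of tile_one in the frame of slope between -0.108 and 0.108 m and z of tile_one in the frame of slope between -0.003 and 0.003 m and angle between the z axis of each of tile_one, tile_two and the z axis of slope, either way round below 0.06 rad and linear speed of each of tile_one, tile_two below 0.02 m/s and ((angle between the y axis of tile_two and the x axis of slope, either way round below 0.17 rad and x of tile_two in the frame of slope between 0.03 and 0.039 m) or (angle between the x axis of tile_two and the x axis of slope, either way round below 0.17 rad and x of tile_two in the frame of slope between 0.027 and 0.036 m)) and y of tile_two in the frame of slope between -0.108 and 0.108 m and z of tile_two in the frame of slope between -0.003 and 0.003 m); the robot touches nothing.
It fails at once if the crucible is pushed more than 30 mm or tipped (distance of crucible_by from where it was at the start of the episode above 0.03 m or angle between crucible_by's own z axis and vertical above 0.35 rad).
It fails at once if the large beaker is pushed more than 30 mm or tipped (distance of beaker_by from where it was at the start of the episode above 0.03 m or angle between beaker_by's own z axis and vertical above 0.35 rad).
It fails at once if the amber bottle is pushed more than 30 mm or tipped (distance of amber_by from where it was at the start of the episode above 0.03 m or angle between amber_by's own z axis and vertical above 0.35 rad).
It fails at once if a tile is dropped (falls faster than 0.8 m/s, out of the fingers) (linear speed of tile_one above 0.8 m/s and contact force between the fingers and tile_one below 0.05 N).
It fails at once if a tile is dropped (falls faster than 0.8 m/s, out of the fingers) (linear speed of tile_two above 0.8 m/s and contact force between the fingers and tile_two below 0.05 N).
It also fails if it takes over 59 s, if anything falls off the work surface, if the arm or the gripper's body presses on something with over 40 N, if the wrist force passes 120 N, or if a joint passes its speed limit or range.

## Working session

There is one attempt and no reset: what is moved stays moved. The work goes in short steps, Python scripts to look and compute and a tool call to move; the robot and the scene stay as the last step left them, time stands still between calls to the robot, and variables do not carry over. Pictures are saved under pics/ and viewed, at most 10 in all, crops included, and the job is handed in when it is done.

Besides the shell and the picture viewer there is one more tool, called in YAML: its name, and indented under it one key for each argument. step_arm: Moves the arm, as the interface text tells. Shifts and turns lie within -1 to 1; 1 stands for 0.1 m of shift or 90 degrees of turn. Its arguments: {"type":"object","properties":{"plan":{"type":"array"},"grip_force":{"type":"number"}},"required":["plan"]}

```bash
ls; mkdir -p pics; python3 - <<'E'
from station import telemetry, viewer, ctrl
import cv2, numpy as np, pickle
print(telemetry.get_obs()); print(ctrl.tcp_to_tips)
ims=[]
for n in ("scene","top"):
    c=viewer.camera(n); pickle.dump(c,open(n+".pkl","wb")); ims.append(c["img"])
    print(n,c["fx"],c["R"].tolist(),c["t"])
    for t in ("tile_one","tile_two","slope","crucible_by","beaker_by","amber_by"):
        print(t,[(np.round(d["rect"]).astype(int).tolist(),round(d["score"],2)) for d in viewer.recognise(t,c)][:4])
    cv2.imwrite(f"pics/{n}0.png",c["img"][:,:,::-1])
E
```

```text
pics
{'time_s': 0.0, 'qpos': array([ 1.11239860e+00,  3.00456216e-01,  1.52159021e+00,  1.94165746e-05,
        1.32070992e+00, -6.66019230e-02]), 'joint_vel': array([-0.0013857 ,  0.00067467,  0.0009628 , -0.00150417,  0.00013597,
        0.00031691]), 'tau': array([-3.64042153e-04, -5.31805086e+01, -3.52731228e+01,  7.07781245e-02,
        2.44599703e-02, -1.13203441e-04]), 'ee_pos': array([0.20990548, 0.50809981, 0.22189063]), 'eef_rot': array([-3.14043280e+00, -9.62117032e-05,  2.74979198e+00]), 'force': array([-0.46421536, -0.06853879, -0.26724252]), 'moment': array([-0.04326007, -0.0050071 , -0.00413893]), 'grip_force': 0.0, 'grip_width': 0.09404811638294297}
0.017
scene 406.0496558885701 [[0.7176158096774241, -0.6963584244857574, 0.010606335310982673], [-0.29467500283291387, -0.31739892933683933, -0.9013459726216398], [0.6310263008832812, 0.6436946980545527, -0.4329699103748676]] [-0.44039828  0.18122526  1.09733807]
tile_one [([358, 213, 383, 229], 0.55), ([418, 220, 464, 281], 0.2)]
tile_two [([367, 251, 388, 270], 0.69), ([286, 219, 312, 232], 0.68), ([332, 237, 352, 249], 0.65), ([389, 235, 417, 253], 0.49)]
slope [([248, 154, 319, 195], 0.73)]
crucible_by []
beaker_by [([419, 221, 462, 281], 0.62)]
amber_by [([226, 142, 244, 173], 0.72)]
top 389.9443285116969 [[0.022712094195849068, -0.9996819131006909, 0.01096509902286542], [-0.9934565966231499, -0.02379589254476794, -0.1117038321811132], [0.11192922497358464, -0.00835632199835695, -0.9936810456476829]] [-0.09039761  0.51816999  1.19915543]
tile_one [([367, 164, 391, 186], 0.86)]
tile_two [([371, 213, 399, 237], 0.77), ([327, 221, 352, 246], 0.71), ([411, 211, 440, 234], 0.7), ([414, 173, 434, 198], 0.7)]
slope [([204, 145, 292, 194], 0.77)]
crucible_by [([182, 224, 195, 236], 0.74), ([203, 149, 289, 190], 0.7)]
beaker_by [([450, 178, 498, 215], 0.69)]
amber_by [([157, 176, 184, 199], 0.69)]
```

```bash
python3 - <<'E'
import cv2,pickle
c=pickle.load(open("top.pkl","rb")); s=pickle.load(open("scene.pkl","rb"))
cv2.imwrite("pics/t1.png",cv2.resize(c["img"][120:270,140:520,::-1],None,fx=2.1,fy=2.1,interpolation=cv2.INTER_CUBIC))
cv2.imwrite("pics/s1.png",cv2.resize(s["img"][120:300,210:480,::-1],None,fx=2.9,fy=2.9,interpolation=cv2.INTER_CUBIC))
E
```

```text
(no output)
```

View pics/t1.png

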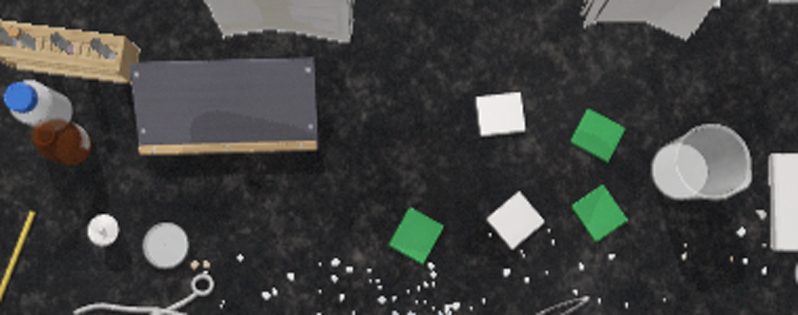

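View pics/s1.png

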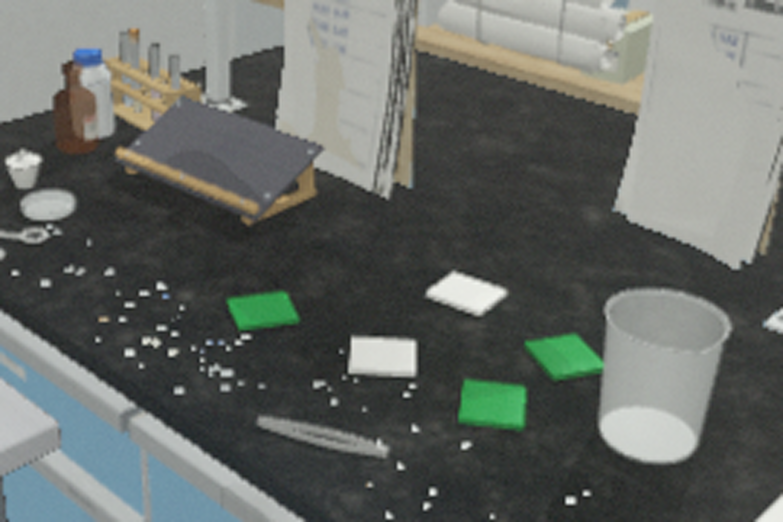

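The two white squares are at top px (378,174) and (385,225). The green ones at (425,184), (425,221) and (338,232) are look-alikes, so I leave them alone. The board is at (204–292, 146–193), with its cleat on the near side (row ~191). The crucible is at (189,229), the amber bottle at (170,188) and the beaker at (474,197). This crop also confirms which tiles are meant.

```bash
cat > h.py <<'E'
import numpy as np, cv2
def plane(c,uv,z):
    uv=np.asarray(uv,float).reshape(-1,2); d=np.c_[(uv[:,0]-c["cx"])/c["fx"],(uv[:,1]-c["cy"])/c["fy"],np.ones(len(uv))]@c["R"]
    o=-c["R"].T@c["t"]; return o+d*((z-o[2])/d[:,2])[:,None]
def cloud(c,box):
    l,t,r,b=box; v,u=np.mgrid[t:b,l:r]; z=c["z_map"][t:b,l:r]
    P=np.stack([(u-c["cx"])/c["fx"]*z,(v-c["cy"])/c["fy"]*z,z],-1)
    return (P-c["t"])@c["R"]
def mask(c,lo=150):
    im=c["img"].astype(int); return ((im.min(2)>lo)&(np.ptp(im,axis=2)<30)).astype(np.uint8)
def tile(c,box,z=0.007,lo=150):
    l,t,r,b=box; m=np.zeros(c["img"].shape[:2],np.uint8); m[t:b,l:r]=mask(c,lo)[t:b,l:r]
    # upsample for subpixel contour
    g=c["img"].min(2).astype(np.float32)[t:b,l:r]; k=8
    G=cv2.resize(g,None,fx=k,fy=k,interpolation=cv2.INTER_LINEAR)
    cs,_=cv2.findContours((G>lo-25).astype(np.uint8),cv2.RETR_EXTERNAL,cv2.CHAIN_APPROX_NONE)
    q=max(cs,key=cv2.contourArea).reshape(-1,2)
    uv=(q+.5)/k-.5+[l,t]
    X=plane(c,uv,z)[:,:2]
    return cv2.minAreaRect((X*1000).astype(np.float32))
E
python3 - <<'E'
import pickle
from h import *
c=pickle.load(open("top.pkl","rb")); s=pickle.load(open("scene.pkl","rb"))
np.set_printoptions(precision=4,suppress=True)
for b in ((360,158,398,192),(367,207,404,243)): print("top",tile(c,b), cloud(c,b)[12:20,12:20,2].mean())
for b in ((350,205,392,235),(325,230,358,255)): print("scn",tile(s,b))
for n,cc,b in (("top",c,(200,140,300,200)),("scn",s,(240,145,330,200))):
    P=cloud(cc,b).reshape(-1,3); col=cc["img"][b[1]:b[3],b[0]:b[2]].reshape(-1,3).astype(int)
    ok=(P[:,2]>.03)&(P[:,2]<.12)&(np.ptp(col,axis=1)<30)
    Q=P[ok]
    best=None;rng=np.random.default_rng(0)
    for _ in range(300):
        a=Q[rng.choice(len(Q),3,False)]; nn=np.cross(a[1]-a[0],a[2]-a[0]); nn/=np.linalg.norm(nn)+1e-9
        k=abs((Q-a[0])@nn)<.003
        if best is None or k.sum()>best.sum(): best=k
    I=Q[best]; m=I.mean(0); nn=np.linalg.svd(I-m)[2][2]; nn*=np.sign(nn[2])
    print(n,len(I),m,nn,"tilt",np.degrees(np.arccos(nn[2])),"yaw",np.arctan2(-nn[1],-nn[0]))
    print("rect",cv2.minAreaRect((I[:,:2]*1000).astype(np.float32)), "z",I[:,2].min(),I[:,2].max())
    # wooden pixels
    w=(col[:,0]-col[:,2]>35)&(P[:,2]>.02)&(P[:,2]<.06); 
    print("wood",w.sum(),P[w].mean(0),cv2.minAreaRect((P[w][:,:2]*1000).astype(np.float32)),np.percentile(P[w][:,2],[5,50,95]))
for n,b in (("cru",(180,222,198,238)),("amber",(150,168,190,202)),("beak",(448,176,500,217))):
    P=cloud(c,b).reshape(-1,3);P=P[P[:,2]>.02]; print(n,len(P),P.min(0),P.max(0),np.median(P,0))
E
```

```text
top ((608.6357421875, -269.1412048339844), (62.90642166137695, 71.91862487792969), 7.739335536956787) 0.0079727766479581
top ((445.28826904296875, -292.9134826660156), (61.91680145263672, 67.34221649169922), 40.801780700683594) 0.0067350563477058395
scn ((601.7442626953125, -272.2476806640625), (72.93523406982422, 75.95178985595703), 8.440105438232422)
scn ((438.9057312011719, -296.2503662109375), (71.03072357177734, 66.78353881835938), 40.76388931274414)
top 2509 [0.6134 0.1498 0.055 ] [-0.4122 -0.0192  0.9109] tilt 24.37412099044561 yaw 0.046490217947344245
rect ((608.8997192382812, 147.3165283203125), (114.05944061279297, 269.20233154296875), 2.9655261039733887) z 0.030010458252379437 0.08094344077158099
wood 390 [0.5588 0.1613 0.0332] ((561.1279296875, 180.58042907714844), (317.5623779296875, 137.35195922851562), 63.92574691772461) [0.0269 0.0325 0.045 ]
scn 1053 [0.6163 0.1406 0.0544] [-0.4169 -0.0189  0.9088] tilt 24.664044150208206 yaw 0.045378537886955346
rect ((643.36328125, 206.13502502441406), (176.83392333984375, 384.43853759765625), 3.2223894596099854) z 0.030002610893012926 0.11087310296025338
wood 313 [0.5858 0.215  0.0339] ((602.5950927734375, 250.42984008789062), (485.3242492675781, 155.4083709716797), 85.02204895019531) [0.0236 0.0302 0.0481]
cru 168 [ 0.3826 -0.068   0.0316] [0.4372 0.3422 1.2505] [0.4156 0.3192 0.0388]
amber 686 [ 0.3826 -0.068   0.0204] [0.6075 0.4322 1.2505] [0.5501 0.3825 0.0836]
beak 1015 [ 0.3826 -0.5994  0.02  ] [ 0.5795 -0.068   1.2505] [ 0.5293 -0.5707  0.0854]
```

```bash
cat > plan.py <<'E'
import sys, numpy as np
from scipy.linalg import logm, expm
from scipy.spatial.transform import Rotation as Ro
from station import telemetry
SL_O=np.array([.551,.1447,.026]); SL_Y=.047; SL_T=np.radians(25)
SR=Ro.from_euler('ZY',[SL_Y,-SL_T]).as_matrix()   # sheet frame
def T(p,R): M=np.eye(4); M[:3,:3]=R; M[:3,3]=p; return M
def down(x,y,z,yaw): return T([x,y,z],Ro.from_euler('xyz',[np.pi,0,np.radians(yaw)]).as_matrix())
def sheet(x,y,z):  # tool x = -sheet x, tool y = +sheet y, tool z = -sheet z
    return T(SL_O+SR@[x,y,z],SR@np.diag([-1,1,-1.]))
def rows(G,A=None):
    if A is None:
        o=telemetry.get_obs(); A=T(o["ee_pos"],Ro.from_euler('xyz',o["eef_rot"]).as_matrix())
        print("now",np.round(o["ee_pos"],4),np.round(np.degrees(o["eef_rot"]),1),"t",o["time_s"],"w",o["grip_width"],"F",np.round(o["force"],2))
    D=np.linalg.inv(A)@G; ang=np.degrees(np.linalg.norm(Ro.from_matrix(D[:3,:3]).as_rotvec()))
    n=max(1,int(np.ceil(max(ang/7.5,np.linalg.norm(D[:3,3])/.042))))
    d=expm(np.real(logm(D))/n); r=Ro.from_matrix(d[:3,:3]).as_rotvec()
    P=A.copy(); tr=[]
    for _ in range(n): P=P@d; tr.append(P[:3,3])
    tr=np.array(tr)
    print(n,"rows: d",np.round(d[:3,3]*10,3),"r",np.round(r/(np.pi/2),4),"| minrad %.2f zmin %.3f mid"%(np.hypot(tr[:,0],tr[:,1]).min(),tr[:,2].min()),np.round(tr[n//2],2))
E
python3 - <<'E'
from plan import *
rows(down(.607,-.270,.15,97.7))
E
```

```text
now [0.21   0.5083 0.2225] [180.    0.  157.6] t 0.7 w 0.09402328762415009 F [-0.61  0.32  0.06]
21 rows: d [-0.426 -0.091  0.035] r [0.     0.     0.0317] | minrad 0.53 zmin 0.150 mid [0.52 0.15 0.18]
```

step_arm:
  plan:
    - {"dx": -0.426,"dy": -0.091,"rz": 0.0317,"claw": 0}
    - {"dx": -0.426,"dy": -0.091,"rz": 0.0317,"claw": 0}
    - {"dx": -0.426,"dy": -0.091,"rz": 0.0317,"claw": 0}
    - {"dx": -0.426,"dy": -0.091,"rz": 0.0317,"claw": 0}
    - {"dx": -0.426,"dy": -0.091,"rz": 0.0317,"claw": 0}
    - {"dx": -0.426,"dy": -0.091,"rz": 0.0317,"claw": 0}
    - {"dx": -0.426,"dy": -0.091,"rz": 0.0317,"claw": 0}
    - {"dx": -0.426,"dy": -0.091,"rz": 0.0317,"claw": 0}
    - {"dx": -0.426,"dy": -0.091,"rz": 0.0317,"claw": 0}
    - {"dx": -0.426,"dy": -0.091,"rz": 0.0317,"claw": 0}

```text
$.plan[0]: bad value
```

step_arm:
  plan:
    - {"dx": -0.426,"dy": -0.091,"rz": 0.0317,"claw": 0}
    - {"dx": -0.426,"dy": -0.091,"rz": 0.0317,"claw": 0}
    - {"dx": -0.426,"dy": -0.091,"rz": 0.0317,"claw": 0}
    - {"dx": -0.426,"dy": -0.091,"rz": 0.0317,"claw": 0}
    - {"dx": -0.426,"dy": -0.091,"rz": 0.0317,"claw": 0}
    - {"dx": -0.426,"dy": -0.091,"rz": 0.0317,"claw": 0}
    - {"dx": -0.426,"dy": -0.091,"rz": 0.0317,"claw": 0}
    - {"dx": -0.426,"dy": -0.091,"rz": 0.0317,"claw": 0}
    - {"dx": -0.426,"dy": -0.091,"rz": 0.0317,"claw": 0}
    - {"dx": -0.426,"dy": -0.091,"rz": 0.0317,"claw": 0}

```text
$.plan[0]: bad value
```

```bash
python3 - <<'E'
from plan import *
rows(down(.607,-.270,.06,97.7))
E
```

```text
now [0.21   0.5083 0.2225] [180.    0.  157.6] t 0.7 w 0.09402328762415009 F [-0.61  0.32  0.06]
22 rows: d [-0.407 -0.086  0.074] r [0.     0.     0.0302] | minrad 0.53 zmin 0.060 mid [0.53 0.13 0.13]
```

All keys are evidently required.

step_arm:
  plan:
    - {"dx": -0.426,"dy": -0.091,"dz": 0,"rx": 0,"ry": 0,"rz": 0.0317,"claw": 0}
    - {"dx": -0.426,"dy": -0.091,"dz": 0,"rx": 0,"ry": 0,"rz": 0.0317,"claw": 0}
    - {"dx": -0.426,"dy": -0.091,"dz": 0,"rx": 0,"ry": 0,"rz": 0.0317,"claw": 0}
    - {"dx": -0.426,"dy": -0.091,"dz": 0,"rx": 0,"ry": 0,"rz": 0.0317,"claw": 0}
    - {"dx": -0.426,"dy": -0.091,"dz": 0,"rx": 0,"ry": 0,"rz": 0.0317,"claw": 0}
    - {"dx": -0.426,"dy": -0.091,"dz": 0,"rx": 0,"ry": 0,"rz": 0.0317,"claw": 0}
    - {"dx": -0.426,"dy": -0.091,"dz": 0,"rx": 0,"ry": 0,"rz": 0.0317,"claw": 0}
    - {"dx": -0.426,"dy": -0.091,"dz": 0,"rx": 0,"ry": 0,"rz": 0.0317,"claw": 0}
    - {"dx": -0.426,"dy": -0.091,"dz": 0,"rx": 0,"ry": 0,"rz": 0.0317,"claw": 0}
    - {"dx": -0.426,"dy": -0.091,"dz": 0,"rx": 0,"ry": 0,"rz": 0.0317,"claw": 0}

```text
time_s: 1.7
ee_pos: [0.503, 0.1896, 0.2225]
eef_rot: [3.141, 0.0, 2.25]
force: [0.4, 0.5, 0.2]
grip_width: 0.0941
grip_force: 0.0
```

step_arm:
  plan:
    - {"dx": -0.426,"dy": -0.091,"dz": 0,"rx": 0,"ry": 0,"rz": 0.0317,"claw": 0}
    - {"dx": -0.426,"dy": -0.091,"dz": 0,"rx": 0,"ry": 0,"rz": 0.0317,"claw": 0}
    - {"dx": -0.426,"dy": -0.091,"dz": 0,"rx": 0,"ry": 0,"rz": 0.0317,"claw": 0}
    - {"dx": -0.426,"dy": -0.091,"dz": 0,"rx": 0,"ry": 0,"rz": 0.0317,"claw": 0}
    - {"dx": -0.426,"dy": -0.091,"dz": 0,"rx": 0,"ry": 0,"rz": 0.0317,"claw": 0}
    - {"dx": -0.426,"dy": -0.091,"dz": 0,"rx": 0,"ry": 0,"rz": 0.0317,"claw": 0}
    - {"dx": -0.426,"dy": -0.091,"dz": 0,"rx": 0,"ry": 0,"rz": 0.0317,"claw": 0}
    - {"dx": -0.426,"dy": -0.091,"dz": 0,"rx": 0,"ry": 0,"rz": 0.0317,"claw": 0}
    - {"dx": -0.426,"dy": -0.091,"dz": 0,"rx": 0,"ry": 0,"rz": 0.0317,"claw": 0}
    - {"dx": -0.426,"dy": -0.091,"dz": 0,"rx": 0,"ry": 0,"rz": 0.0317,"claw": 0}

```text
time_s: 2.7
ee_pos: [0.6074, -0.2287, 0.2223]
eef_rot: [-3.142, -0.0, 1.752]
force: [-0.3, 0.1, 0.9]
grip_width: 0.0942
grip_force: 0.0
```

```bash
python3 - <<'E'
from plan import *
rows(down(.607,-.270,.06,97.7))
E
```

```text
now [ 0.6074 -0.2287  0.2223] [-180.    -0.   100.4] t 2.7 w 0.09418649000444825 F [-0.31  0.12  0.85]
4 rows: d [-0.102 -0.018  0.406] r [-0.     -0.      0.0074] | minrad 0.65 zmin 0.060 mid [ 0.61 -0.26  0.1 ]
```

step_arm:
  plan:
    - {"dx": -0.102,"dy": -0.018,"dz": 0.406,"rx": 0,"ry": 0,"rz": 0.0074,"claw": 0}
    - {"dx": -0.102,"dy": -0.018,"dz": 0.406,"rx": 0,"ry": 0,"rz": 0.0074,"claw": 0}
    - {"dx": -0.102,"dy": -0.018,"dz": 0.406,"rx": 0,"ry": 0,"rz": 0.0074,"claw": 0}
    - {"dx": -0.102,"dy": -0.018,"dz": 0.406,"rx": 0,"ry": 0,"rz": 0.0074,"claw": 0}
    - {"dx": 0,"dy": 0,"dz": 0.15,"rx": 0,"ry": 0,"rz": 0,"claw": 0}
    - {"dx": 0,"dy": 0,"dz": 0.15,"rx": 0,"ry": 0,"rz": 0,"claw": 0}
    - {"dx": 0,"dy": 0,"dz": 0.06,"rx": 0,"ry": 0,"rz": 0,"claw": 0}
    - {"dx": 0,"dy": 0,"dz": 0.04,"rx": 0,"ry": 0,"rz": 0,"claw": 0}
    - {"dx": 0,"dy": 0,"dz": 0,"rx": 0,"ry": 0,"rz": 0,"claw": 0}

```text
time_s: 3.6
ee_pos: [0.6075, -0.2682, 0.021]
eef_rot: [3.141, 0.001, 1.708]
force: [-0.0, 0.8, -0.8]
grip_width: 0.0938
grip_force: 0.0
```

```bash
python3 - <<'E'
from plan import *
rows(down(.607,-.270,.0195,97.7))
from station import viewer
import cv2,pickle
c=viewer.camera("scene"); cv2.imwrite("pics/g1.png",cv2.resize(c["img"][120:300,270:480,::-1],None,fx=3,fy=3,interpolation=cv2.INTER_CUBIC))
E
```

```text
now [ 0.6075 -0.2682  0.021 ] [179.9   0.   97.9] t 3.6 w 0.09382019212803476 F [-0.02  0.78 -0.78]
1 rows: d [-0.017 -0.008  0.015] r [0.0007 0.0005 0.0018] | minrad 0.66 zmin 0.019 mid [ 0.61 -0.27  0.02]
```

View pics/g1.png

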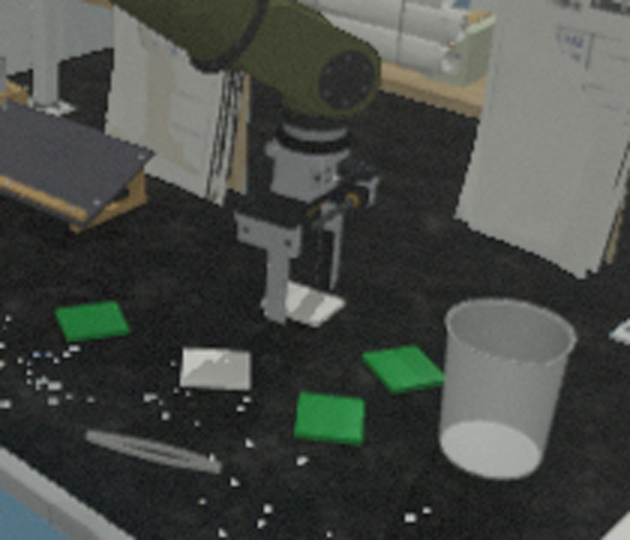

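The fingers straddle the white tile (crop ~(305,305)), and nothing else is touched. Closing.

step_arm:
  plan:
    - {"dx": 0,"dy": 0,"dz": 0.012,"rx": 0,"ry": 0,"rz": 0,"claw": 0}
    - {"dx": 0,"dy": 0,"dz": 0,"rx": 0,"ry": 0,"rz": 0,"claw": 0.25}
    - {"dx": 0,"dy": 0,"dz": 0,"rx": 0,"ry": 0,"rz": 0,"claw": 0.5}
    - {"dx": 0,"dy": 0,"dz": 0,"rx": 0,"ry": 0,"rz": 0,"claw": 0.5}
    - {"dx": 0,"dy": 0,"dz": 0,"rx": 0,"ry": 0,"rz": 0,"claw": 0.5}
    - {"dx": 0,"dy": 0,"dz": 0,"rx": 0,"ry": 0,"rz": 0,"claw": 0.5}
    - {"dx": 0,"dy": 0,"dz": 0,"rx": 0,"ry": 0,"rz": 0,"claw": 0.5}
    - {"dx": 0,"dy": 0,"dz": 0,"rx": 0,"ry": 0,"rz": 0,"claw": 0.5}
  grip_force: 15

```text
time_s: 4.45
ee_pos: [0.607, -0.2684, 0.0189]
eef_rot: [3.141, 0.0, 1.707]
force: [-0.7, -0.3, -0.7]
grip_width: 0.0601
grip_force: 15.0
```

```bash
python3 - <<'E'
from plan import *
rows(down(.607,-.270,.19,97.7))
G=down(.607,-.270,.19,97.7); print(sheet(.038,.055,.12)[:3,3]); rows(sheet(.038,.055,.12),G)
E
```

```text
now [ 0.607  -0.2684  0.0189] [180.    0.   97.8] t 4.45 w 0.06006917482727582 F [-0.68 -0.31 -0.67]
5 rows: d [-0.003 -0.001 -0.342] r [0.     0.     0.0003] | minrad 0.66 zmin 0.053 mid [ 0.61 -0.27  0.12]
[0.53215943 0.19887464 0.15081643]
12 rows: d [ 0.349  0.26  -0.022] r [-0.0171 -0.0187 -0.0773] | minrad 0.57 zmin 0.151 mid [0.65 0.02 0.19]
```

step_arm:
  plan:
    - {"dx": 0,"dy": 0,"dz": -0.1,"rx": 0,"ry": 0,"rz": 0,"claw": 0.5}
    - {"dx": 0,"dy": 0,"dz": -0.2,"rx": 0,"ry": 0,"rz": 0,"claw": 0.5}
    - {"dx": 0,"dy": 0,"dz": -0.35,"rx": 0,"ry": 0,"rz": 0,"claw": 0.5}
    - {"dx": 0,"dy": 0,"dz": -0.35,"rx": 0,"ry": 0,"rz": 0,"claw": 0.5}
    - {"dx": 0,"dy": 0,"dz": -0.35,"rx": 0,"ry": 0,"rz": 0,"claw": 0.5}
    - {"dx": 0,"dy": 0,"dz": -0.35,"rx": 0,"ry": 0,"rz": 0,"claw": 0.5}

```text
time_s: 5.05
ee_pos: [0.6068, -0.2682, 0.1911]
eef_rot: [3.141, 0.0, 1.707]
force: [-0.0, -0.1, -0.4]
grip_width: 0.0596
grip_force: 15.0
```

```bash
python3 - <<'E'
from plan import *
G=down(.46,-.16,.19,120)
rows(G); rows(sheet(.039,.055,.10),G)
E
```

```text
now [ 0.6068 -0.2682  0.1911] [180.    0.   97.8] t 5.05 w 0.05963365608363692 F [-0.04 -0.05 -0.43]
5 rows: d [ 0.293 -0.22   0.002] r [ 0.      0.     -0.0493] | minrad 0.49 zmin 0.190 mid [ 0.52 -0.2   0.19]
9 rows: d [0.156 0.4   0.051] r [-0.0169 -0.0277 -0.0761] | minrad 0.50 zmin 0.133 mid [0.55 0.03 0.16]
```

step_arm:
  plan:
    - {"dx": 0.293,"dy": -0.22,"dz": 0,"rx": 0,"ry": 0,"rz": -0.0493,"claw": 0.5}
    - {"dx": 0.293,"dy": -0.22,"dz": 0,"rx": 0,"ry": 0,"rz": -0.0493,"claw": 0.5}
    - {"dx": 0.293,"dy": -0.22,"dz": 0,"rx": 0,"ry": 0,"rz": -0.0493,"claw": 0.5}
    - {"dx": 0.293,"dy": -0.22,"dz": 0,"rx": 0,"ry": 0,"rz": -0.0493,"claw": 0.5}
    - {"dx": 0.293,"dy": -0.22,"dz": 0,"rx": 0,"ry": 0,"rz": -0.0493,"claw": 0.5}

```text
time_s: 5.55
ee_pos: [0.4591, -0.1593, 0.1894]
eef_rot: [3.141, 0.001, 2.098]
force: [0.7, -0.1, 0.5]
grip_width: 0.0597
grip_force: 15.0
```

step_arm:
  plan:
    - {"dx": 0.156,"dy": 0.4,"dz": 0.051,"rx": -0.0169,"ry": -0.0277,"rz": -0.0761,"claw": 0.5}
    - {"dx": 0.156,"dy": 0.4,"dz": 0.051,"rx": -0.0169,"ry": -0.0277,"rz": -0.0761,"claw": 0.5}
    - {"dx": 0.156,"dy": 0.4,"dz": 0.051,"rx": -0.0169,"ry": -0.0277,"rz": -0.0761,"claw": 0.5}
    - {"dx": 0.156,"dy": 0.4,"dz": 0.051,"rx": -0.0169,"ry": -0.0277,"rz": -0.0761,"claw": 0.5}
    - {"dx": 0.156,"dy": 0.4,"dz": 0.051,"rx": -0.0169,"ry": -0.0277,"rz": -0.0761,"claw": 0.5}
    - {"dx": 0.156,"dy": 0.4,"dz": 0.051,"rx": -0.0169,"ry": -0.0277,"rz": -0.0761,"claw": 0.5}
    - {"dx": 0.156,"dy": 0.4,"dz": 0.051,"rx": -0.0169,"ry": -0.0277,"rz": -0.0761,"claw": 0.5}
    - {"dx": 0.156,"dy": 0.4,"dz": 0.051,"rx": -0.0169,"ry": -0.0277,"rz": -0.0761,"claw": 0.5}
    - {"dx": 0.156,"dy": 0.4,"dz": 0.051,"rx": -0.0169,"ry": -0.0277,"rz": -0.0761,"claw": 0.5}
    - {"dx": 0,"dy": 0,"dz": 0,"rx": 0,"ry": 0,"rz": 0,"claw": 0.5}

```text
time_s: 6.55
ee_pos: [0.54, 0.2024, 0.131]
eef_rot: [-3.141, 0.436, -3.086]
force: [0.2, -0.7, -0.2]
grip_width: 0.0596
grip_force: 15.0
```

```bash
python3 - <<'E'
from plan import *
G=sheet(.039,.055,.035)
rows(G); 
from station import viewer
import cv2
c=viewer.camera("scene"); cv2.imwrite("pics/p1.png",cv2.resize(c["img"][80:260,210:420,::-1],None,fx=3,fy=3,interpolation=cv2.INTER_CUBIC))
E
```

```text
now [0.54   0.2024 0.131 ] [-179.9   25.  -176.8] t 6.55 w 0.05963719803350054 F [ 0.21 -0.7  -0.22]
2 rows: d [-0.011 -0.016  0.318] r [ 0.0008 -0.0002  0.0024] | minrad 0.59 zmin 0.074 mid [0.57 0.2  0.07]
```

View pics/p1.png

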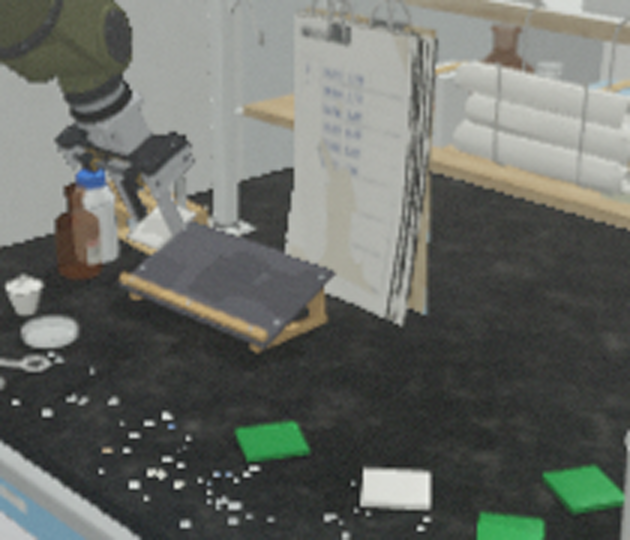

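The tile hangs above the left half of the board (crop ~(160,230)), clear of the bottles. I'll check the sheet model against the top picture's corners before lowering.

```bash
python3 - <<'E'
from plan import *
import pickle,cv2
for n,(x0,y0) in (("top",(196,138)),("scene",(240,145))):
    c=pickle.load(open(n+".pkl","rb")); im=cv2.resize(c["img"][y0:y0+64,x0:x0+100,::-1],None,fx=4,fy=4,interpolation=cv2.INTER_CUBIC).copy()
    for p in ((0,.135,0),(0,-.135,0),(.125,.135,0),(.125,-.135,0),(0,0,.01),(-.012,.133,.01),(-.012,-.133,.01),(0,.133,.01),(0,-.133,.01)):
        q=c["R"]@(SL_O+SR@np.array(p))+c["t"]; u=c["fx"]*q[0]/q[2]+c["cx"]; v=c["fy"]*q[1]/q[2]+c["cy"]
        cv2.circle(im,(int((u-x0+.5)*4),int((v-y0+.5)*4)),2,(0,0,255) if p[2]==0 else (0,255,0),-1)
    if n=="top": a=im
cv2.imwrite("pics/chk.png",np.hstack([a,im]))
E
```

```text
(no output)
```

View pics/chk.png

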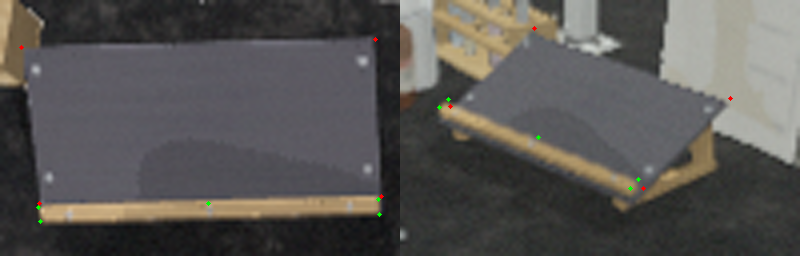

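The projected sheet and cleat points fall within about 1 px of the picture's edges. The cleat may be ~2 mm further uphill than modelled, so I place at x ≈ 41 mm and let the tile slide down.

```bash
python3 - <<'E'
from plan import *
rows(sheet(.0415,.055,.024))
E
```

```text
now [0.5411 0.2007 0.1319] [ 180.    25.  -177.1] t 6.6 w 0.06006871944073849 F [-0.13 -0.38 -1.31]
2 rows: d [-0.017 -0.008  0.375] r [ 0.0004 -0.0002  0.0009] | minrad 0.59 zmin 0.065 mid [0.58 0.2  0.07]
```

step_arm:
  plan:
    - {"dx": -0.017,"dy": -0.008,"dz": 0.25,"rx": 0,"ry": 0,"rz": 0.0009,"claw": 0.5}
    - {"dx": -0.017,"dy": -0.008,"dz": 0.25,"rx": 0,"ry": 0,"rz": 0.0009,"claw": 0.5}
    - {"dx": 0,"dy": 0,"dz": 0.15,"rx": 0,"ry": 0,"rz": 0,"claw": 0.5}
    - {"dx": 0,"dy": 0,"dz": 0.1,"rx": 0,"ry": 0,"rz": 0,"claw": 0.5}
    - {"dx": 0,"dy": 0,"dz": 0,"rx": 0,"ry": 0,"rz": 0,"claw": 0.5}
    - {"dx": 0,"dy": 0,"dz": 0,"rx": 0,"ry": 0,"rz": 0,"claw": 0.5}

```text
time_s: 7.2
ee_pos: [0.5773, 0.1988, 0.0662]
eef_rot: [3.14, 0.437, -3.099]
force: [-0.2, -0.2, -0.3]
grip_width: 0.06
grip_force: 15.0
```

step_arm:
  plan:
    - {"dx": 0,"dy": 0,"dz": 0.02,"rx": 0,"ry": 0,"rz": 0,"claw": 0.5}
    - {"dx": 0,"dy": 0,"dz": 0.02,"rx": 0,"ry": 0,"rz": 0,"claw": 0.5}
    - {"dx": 0,"dy": 0,"dz": 0,"rx": 0,"ry": 0,"rz": 0,"claw": 0.5}

```text
time_s: 7.5
ee_pos: [0.5787, 0.1993, 0.062]
eef_rot: [3.14, 0.437, -3.098]
force: [0.3, 0.4, -0.5]
grip_width: 0.0594
grip_force: 15.0
```

```bash
python3 - <<'E'
from plan import *
rows(sheet(.0415,.055,.019))
E
```

```text
now [0.5787 0.1993 0.062 ] [ 179.9   25.  -177.5] t 7.5 w 0.05939285170162611 F [ 0.31  0.39 -0.52]
1 rows: d [0.011 0.018 0.008] r [ 0.0003  0.0003 -0.0019] | minrad 0.61 zmin 0.061 mid [0.58 0.2  0.06]
```

step_arm:
  plan:
    - {"dx": 0,"dy": 0,"dz": 0.01,"rx": 0,"ry": 0,"rz": 0,"claw": 0.5}
    - {"dx": 0,"dy": 0,"dz": 0,"rx": 0,"ry": 0,"rz": 0,"claw": 0.5}

```text
time_s: 7.7
ee_pos: [0.5791, 0.1993, 0.0613]
eef_rot: [3.14, 0.437, -3.098]
force: [-4.0, -0.2, 4.3]
grip_width: 0.0594
grip_force: 15.0
```

step_arm:
  plan:
    - {"dx": 0,"dy": 0,"dz": 0.007,"rx": 0,"ry": 0,"rz": 0,"claw": 0.5}
    - {"dx": 0,"dy": 0,"dz": 0,"rx": 0,"ry": 0,"rz": 0,"claw": 0.5}

```text
time_s: 7.9
ee_pos: [0.5794, 0.1994, 0.061]
eef_rot: [3.14, 0.437, -3.098]
force: [-8.8, -0.8, 11.4]
grip_width: 0.06
grip_force: 15.0
```

step_arm:
  plan:
    - {"dx": 0,"dy": 0,"dz": -0.01,"rx": 0,"ry": 0,"rz": 0,"claw": 0.5}
    - {"dx": 0,"dy": 0,"dz": 0,"rx": 0,"ry": 0,"rz": 0,"claw": 0.34}
    - {"dx": 0,"dy": 0,"dz": 0,"rx": 0,"ry": 0,"rz": 0,"claw": 0.3}
    - {"dx": 0,"dy": 0,"dz": 0,"rx": 0,"ry": 0,"rz": 0,"claw": 0.2}
    - {"dx": 0,"dy": 0,"dz": 0,"rx": 0,"ry": 0,"rz": 0,"claw": 0.1}
    - {"dx": 0,"dy": 0,"dz": 0,"rx": 0,"ry": 0,"rz": 0,"claw": 0.05}
    - {"dx": 0,"dy": 0,"dz": 0,"rx": 0,"ry": 0,"rz": 0,"claw": 0.05}

```text
time_s: 8.6
ee_pos: [0.5789, 0.1992, 0.0611]
eef_rot: [3.14, 0.436, -3.098]
force: [-0.3, 0.2, 0.4]
grip_width: 0.0887
grip_force: 0.0
```

step_arm:
  plan:
    - {"dx": 0,"dy": 0,"dz": -0.1,"rx": 0,"ry": 0,"rz": 0,"claw": 0.05}
    - {"dx": 0,"dy": 0,"dz": -0.3,"rx": 0,"ry": 0,"rz": 0,"claw": 0.05}
    - {"dx": 0,"dy": 0,"dz": -0.4,"rx": 0,"ry": 0,"rz": 0,"claw": 0}
    - {"dx": 0,"dy": 0,"dz": -0.4,"rx": 0,"ry": 0,"rz": 0,"claw": 0}

```text
time_s: 9.0
ee_pos: [0.5272, 0.1967, 0.1713]
eef_rot: [3.14, 0.436, -3.098]
force: [0.6, -0.1, 0.3]
grip_width: 0.0939
grip_force: 0.0
```

```bash
python3 - <<'E'
from plan import *
G=down(.42,-.15,.20,150)
rows(G); rows(down(.444,-.293,.06,130.8),G)
E
```

```text
now [0.5272 0.1967 0.1713] [ 179.9   25.  -177.5] t 9.0 w 0.093871861796205 F [ 0.63 -0.06  0.25]
9 rows: d [ 0.027 -0.405 -0.049] r [0.0089 0.03   0.0395] | minrad 0.45 zmin 0.175 mid [ 0.49 -0.    0.19]
5 rows: d [-0.214 -0.198  0.28 ] r [ 0.     -0.      0.0427] | minrad 0.46 zmin 0.060 mid [ 0.44 -0.23  0.12]
```

step_arm:
  plan:
    - {"dx": 0.027,"dy": -0.405,"dz": -0.049,"rx": 0.0089,"ry": 0.03,"rz": 0.0395,"claw": 0}
    - {"dx": 0.027,"dy": -0.405,"dz": -0.049,"rx": 0.0089,"ry": 0.03,"rz": 0.0395,"claw": 0}
    - {"dx": 0.027,"dy": -0.405,"dz": -0.049,"rx": 0.0089,"ry": 0.03,"rz": 0.0395,"claw": 0}
    - {"dx": 0.027,"dy": -0.405,"dz": -0.049,"rx": 0.0089,"ry": 0.03,"rz": 0.0395,"claw": 0}
    - {"dx": 0.027,"dy": -0.405,"dz": -0.049,"rx": 0.0089,"ry": 0.03,"rz": 0.0395,"claw": 0}
    - {"dx": 0.027,"dy": -0.405,"dz": -0.049,"rx": 0.0089,"ry": 0.03,"rz": 0.0395,"claw": 0}
    - {"dx": 0.027,"dy": -0.405,"dz": -0.049,"rx": 0.0089,"ry": 0.03,"rz": 0.0395,"claw": 0}
    - {"dx": 0.027,"dy": -0.405,"dz": -0.049,"rx": 0.0089,"ry": 0.03,"rz": 0.0395,"claw": 0}
    - {"dx": 0.027,"dy": -0.405,"dz": -0.049,"rx": 0.0089,"ry": 0.03,"rz": 0.0395,"claw": 0}
    - {"dx": 0,"dy": 0,"dz": 0,"rx": 0,"ry": 0,"rz": 0,"claw": 0}

```text
time_s: 10.0
ee_pos: [0.4197, -0.1524, 0.1999]
eef_rot: [-3.141, 0.0, 2.613]
force: [0.2, -0.1, 0.1]
grip_width: 0.0942
grip_force: 0.0
```

```bash
python3 - <<'E'
from plan import *
from h import *
from station import viewer
rows(down(.4445,-.293,.06,130.8))
c=viewer.camera("top"); ok=(c["img"][140:200,200:296].min(2)>150)
im=cv2.resize(c["img"][135:205,195:300,::-1],None,fx=5,fy=5,interpolation=cv2.INTER_CUBIC); cv2.imwrite("pics/a1.png",im)
b=(205,147,250,196); P=cloud(c,b); m=c["img"][b[1]:b[3],b[0]:b[2]]; m=(m.min(2)>140)
Q=(P[m]-SL_O)@SR; print(len(Q),np.median(Q,0),cv2.minAreaRect((Q[:,:2]*1000).astype(np.float32)))
E
```

```text
now [ 0.4197 -0.1524  0.1999] [-179.9    0.   149.7] t 10.0 w 0.09415510158810544 F [ 0.16 -0.08  0.11]
5 rows: d [-0.213 -0.192  0.28 ] r [-0.0001  0.      0.042 ] | minrad 0.46 zmin 0.060 mid [ 0.44 -0.24  0.12]
452 [0.0338579  0.05331425 0.00674956] ((45.19679260253906, 62.09419250488281), (131.1507568359375, 116.98345947265625), 86.79902648925781)
```

View pics/a1.png

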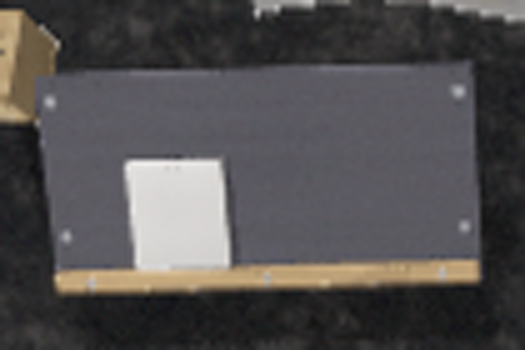

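Tile one lies flat and square against the cleat at crop (180,215): sheet x ≈ 34 mm, y ≈ 53 mm, top face ~6.8 mm above the sheet. Now tile two.

step_arm:
  plan:
    - {"dx": -0.213,"dy": -0.192,"dz": 0.28,"rx": 0,"ry": 0,"rz": 0.042,"claw": 0}
    - {"dx": -0.213,"dy": -0.192,"dz": 0.28,"rx": 0,"ry": 0,"rz": 0.042,"claw": 0}
    - {"dx": -0.213,"dy": -0.192,"dz": 0.28,"rx": 0,"ry": 0,"rz": 0.042,"claw": 0}
    - {"dx": -0.213,"dy": -0.192,"dz": 0.28,"rx": 0,"ry": 0,"rz": 0.042,"claw": 0}
    - {"dx": -0.213,"dy": -0.192,"dz": 0.28,"rx": 0,"ry": 0,"rz": 0.042,"claw": 0}
    - {"dx": 0,"dy": 0,"dz": 0.1,"rx": 0,"ry": 0,"rz": 0,"claw": 0}
    - {"dx": 0,"dy": 0,"dz": 0,"rx": 0,"ry": 0,"rz": 0,"claw": 0}

```text
time_s: 10.75
ee_pos: [0.4464, -0.2888, 0.0476]
eef_rot: [-3.141, -0.002, 2.29]
force: [0.8, 0.0, 0.3]
grip_width: 0.094
grip_force: 0.0
```

```bash
python3 - <<'E'
from plan import *
rows(down(.4445,-.293,.0185,130.8))
from station import viewer
import cv2
c=viewer.camera("scene"); cv2.imwrite("pics/g2.png",cv2.resize(c["img"][150:300,270:450,::-1],None,fx=3,fy=3,interpolation=cv2.INTER_CUBIC))
E
```

```text
now [ 0.4464 -0.2888  0.0476] [-1.800e+02 -1.000e-01  1.312e+02] t 10.75 w 0.09402496669780128 F [0.82 0.03 0.26]
1 rows: d [-0.02  -0.042  0.291] r [-0.0004 -0.0015  0.0043] | minrad 0.53 zmin 0.018 mid [ 0.44 -0.29  0.02]
```

View pics/g2.png

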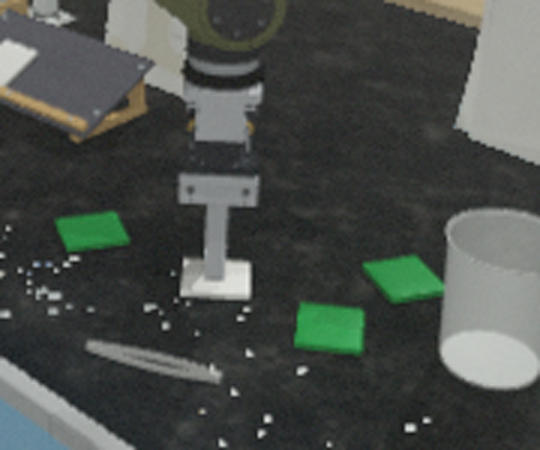

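The gripper is over the white tile (crop (215,278)) and well away from the green ones. I'll correct, descend and close.

step_arm:
  plan:
    - {"dx": -0.02,"dy": -0.042,"dz": 0,"rx": 0,"ry": 0,"rz": 0.004,"claw": 0}
    - {"dx": 0,"dy": 0,"dz": 0.15,"rx": 0,"ry": 0,"rz": 0,"claw": 0}
    - {"dx": 0,"dy": 0,"dz": 0.1,"rx": 0,"ry": 0,"rz": 0,"claw": 0}
    - {"dx": 0,"dy": 0,"dz": 0.037,"rx": 0,"ry": 0,"rz": 0,"claw": 0}
    - {"dx": 0,"dy": 0,"dz": 0,"rx": 0,"ry": 0,"rz": 0,"claw": 0.25}
    - {"dx": 0,"dy": 0,"dz": 0,"rx": 0,"ry": 0,"rz": 0,"claw": 0.5}
    - {"dx": 0,"dy": 0,"dz": 0,"rx": 0,"ry": 0,"rz": 0,"claw": 0.5}
    - {"dx": 0,"dy": 0,"dz": 0,"rx": 0,"ry": 0,"rz": 0,"claw": 0.5}
    - {"dx": 0,"dy": 0,"dz": 0,"rx": 0,"ry": 0,"rz": 0,"claw": 0.5}
    - {"dx": 0,"dy": 0,"dz": 0,"rx": 0,"ry": 0,"rz": 0,"claw": 0.5}
  grip_force: 15

```text
time_s: 11.8
ee_pos: [0.445, -0.2944, 0.0205]
eef_rot: [-3.141, 0.001, 2.282]
force: [-0.1, -0.2, 3.2]
grip_width: 0.0595
grip_force: 15.0
```

step_arm:
  plan:
    - {"dx": 0,"dy": 0,"dz": -0.1,"rx": 0,"ry": 0,"rz": 0,"claw": 0.5}
    - {"dx": 0,"dy": 0,"dz": -0.2,"rx": 0,"ry": 0,"rz": 0,"claw": 0.5}
    - {"dx": 0,"dy": 0,"dz": -0.35,"rx": 0,"ry": 0,"rz": 0,"claw": 0.5}
    - {"dx": 0,"dy": 0,"dz": -0.35,"rx": 0,"ry": 0,"rz": 0,"claw": 0.5}
    - {"dx": 0,"dy": 0,"dz": -0.35,"rx": 0,"ry": 0,"rz": 0,"claw": 0.5}
    - {"dx": 0,"dy": 0,"dz": -0.35,"rx": 0,"ry": 0,"rz": 0,"claw": 0.5}
    - {"dx": 0,"dy": 0,"dz": 0,"rx": 0,"ry": 0,"rz": 0,"claw": 0.5}

```text
time_s: 12.5
ee_pos: [0.4461, -0.2952, 0.1955]
eef_rot: [3.14, 0.008, 2.282]
force: [0.3, -0.7, -0.4]
grip_width: 0.0598
grip_force: 15.0
```

```bash
python3 - <<'E'
from plan import *
rows(sheet(.039,-.055,.10))
E
```

```text
now [ 0.4461 -0.2952  0.1955] [179.9   0.5 130.7] t 12.5 w 0.059848720566472224 F [ 0.29 -0.74 -0.37]
10 rows: d [0.094 0.399 0.059] r [-0.0127 -0.0253 -0.0567] | minrad 0.54 zmin 0.133 mid [ 0.55 -0.07  0.16]
```

step_arm:
  plan:
    - {"dx": 0.094,"dy": 0.399,"dz": 0.059,"rx": -0.0127,"ry": -0.0253,"rz": -0.0567,"claw": 0.5}
    - {"dx": 0.094,"dy": 0.399,"dz": 0.059,"rx": -0.0127,"ry": -0.0253,"rz": -0.0567,"claw": 0.5}
    - {"dx": 0.094,"dy": 0.399,"dz": 0.059,"rx": -0.0127,"ry": -0.0253,"rz": -0.0567,"claw": 0.5}
    - {"dx": 0.094,"dy": 0.399,"dz": 0.059,"rx": -0.0127,"ry": -0.0253,"rz": -0.0567,"claw": 0.5}
    - {"dx": 0.094,"dy": 0.399,"dz": 0.059,"rx": -0.0127,"ry": -0.0253,"rz": -0.0567,"claw": 0.5}
    - {"dx": 0.094,"dy": 0.399,"dz": 0.059,"rx": -0.0127,"ry": -0.0253,"rz": -0.0567,"claw": 0.5}
    - {"dx": 0.094,"dy": 0.399,"dz": 0.059,"rx": -0.0127,"ry": -0.0253,"rz": -0.0567,"claw": 0.5}
    - {"dx": 0.094,"dy": 0.399,"dz": 0.059,"rx": -0.0127,"ry": -0.0253,"rz": -0.0567,"claw": 0.5}
    - {"dx": 0.094,"dy": 0.399,"dz": 0.059,"rx": -0.0127,"ry": -0.0253,"rz": -0.0567,"claw": 0.5}
    - {"dx": 0.094,"dy": 0.399,"dz": 0.059,"rx": -0.0127,"ry": -0.0253,"rz": -0.0567,"claw": 0.5}

```text
time_s: 13.5
ee_pos: [0.5449, 0.0925, 0.1283]
eef_rot: [3.137, 0.431, -3.093]
force: [0.3, -0.1, -0.2]
grip_width: 0.0592
grip_force: 15.0
```

step_arm:
  plan:
    - {"dx": 0,"dy": 0,"dz": 0,"rx": 0,"ry": 0,"rz": 0,"claw": 0.5}
    - {"dx": 0,"dy": 0,"dz": 0,"rx": 0,"ry": 0,"rz": 0,"claw": 0.5}

```text
time_s: 13.7
ee_pos: [0.545, 0.0913, 0.1284]
eef_rot: [3.136, 0.429, -3.096]
force: [0.9, 0.4, -0.5]
grip_width: 0.0599
grip_force: 15.0
```

```bash
python3 - <<'E'
from plan import *
rows(sheet(.0400,-.055,.0245))
E
```

```text
now [0.545  0.0913 0.1284] [ 179.7   24.6 -177.4] t 13.7 w 0.05986010980800705 F [ 0.89  0.38 -0.47]
2 rows: d [-0.024 -0.011  0.359] r [ 0.0015 -0.0025 -0.0005] | minrad 0.57 zmin 0.065 mid [0.58 0.09 0.07]
```

step_arm:
  plan:
    - {"dx": -0.024,"dy": -0.011,"dz": 0.25,"rx": 0.0015,"ry": -0.0025,"rz": 0,"claw": 0.5}
    - {"dx": -0.024,"dy": -0.011,"dz": 0.25,"rx": 0.0015,"ry": -0.0025,"rz": 0,"claw": 0.5}
    - {"dx": 0,"dy": 0,"dz": 0.12,"rx": 0,"ry": 0,"rz": 0,"claw": 0.5}
    - {"dx": 0,"dy": 0,"dz": 0.09,"rx": 0,"ry": 0,"rz": 0,"claw": 0.5}
    - {"dx": 0,"dy": 0,"dz": 0,"rx": 0,"ry": 0,"rz": 0,"claw": 0.5}
    - {"dx": 0,"dy": 0,"dz": 0,"rx": 0,"ry": 0,"rz": 0,"claw": 0.5}

```text
time_s: 14.3
ee_pos: [0.5798, 0.0901, 0.0669]
eef_rot: [3.141, 0.438, -3.098]
force: [0.5, 0.3, 0.3]
grip_width: 0.0599
grip_force: 15.0
```

```bash
python3 - <<'E'
from plan import *
rows(sheet(.0400,-.055,.0185))
E
```

```text
now [0.5798 0.0901 0.0669] [ 180.    25.1 -177.5] t 14.3 w 0.05992301996380167 F [0.53 0.35 0.33]
1 rows: d [0.01  0.009 0.075] r [-0.0004  0.0011 -0.0019] | minrad 0.59 zmin 0.060 mid [0.58 0.09 0.06]
```

step_arm:
  plan:
    - {"dx": 0.01,"dy": 0,"dz": 0.025,"rx": 0,"ry": 0,"rz": 0,"claw": 0.5}
    - {"dx": 0,"dy": 0,"dz": 0.02,"rx": 0,"ry": 0,"rz": 0,"claw": 0.5}
    - {"dx": 0,"dy": 0,"dz": 0,"rx": 0,"ry": 0,"rz": 0,"claw": 0.5}

```text
time_s: 14.6
ee_pos: [0.5807, 0.0905, 0.0619]
eef_rot: [3.141, 0.438, -3.097]
force: [-0.2, -0.2, -0.7]
grip_width: 0.0598
grip_force: 15.0
```

step_arm:
  plan:
    - {"dx": 0,"dy": 0,"dz": 0.012,"rx": 0,"ry": 0,"rz": 0,"claw": 0.5}
    - {"dx": 0,"dy": 0,"dz": 0,"rx": 0,"ry": 0,"rz": 0,"claw": 0.5}

```text
time_s: 14.8
ee_pos: [0.5813, 0.0905, 0.0611]
eef_rot: [3.141, 0.438, -3.097]
force: [-3.9, -0.2, 4.5]
grip_width: 0.0598
grip_force: 15.0
```

Light contact. Back off a hair, open and retract.

step_arm:
  plan:
    - {"dx": 0,"dy": 0,"dz": -0.003,"rx": 0,"ry": 0,"rz": 0,"claw": 0.5}
    - {"dx": 0,"dy": 0,"dz": 0,"rx": 0,"ry": 0,"rz": 0,"claw": 0.34}
    - {"dx": 0,"dy": 0,"dz": 0,"rx": 0,"ry": 0,"rz": 0,"claw": 0.3}
    - {"dx": 0,"dy": 0,"dz": 0,"rx": 0,"ry": 0,"rz": 0,"claw": 0.2}
    - {"dx": 0,"dy": 0,"dz": 0,"rx": 0,"ry": 0,"rz": 0,"claw": 0.1}
    - {"dx": 0,"dy": 0,"dz": 0,"rx": 0,"ry": 0,"rz": 0,"claw": 0.05}
    - {"dx": 0,"dy": 0,"dz": 0,"rx": 0,"ry": 0,"rz": 0,"claw": 0.05}

```text
time_s: 15.5
ee_pos: [0.5811, 0.0904, 0.061]
eef_rot: [3.141, 0.438, -3.097]
force: [-0.8, -0.6, -0.4]
grip_width: 0.0889
grip_force: 0.0
```

step_arm:
  plan:
    - {"dx": 0,"dy": 0,"dz": -0.1,"rx": 0,"ry": 0,"rz": 0,"claw": 0.05}
    - {"dx": 0,"dy": 0,"dz": -0.3,"rx": 0,"ry": 0,"rz": 0,"claw": 0.05}
    - {"dx": 0,"dy": 0,"dz": -0.4,"rx": 0,"ry": 0,"rz": 0,"claw": 0}
    - {"dx": 0,"dy": 0,"dz": -0.4,"rx": 0,"ry": 0,"rz": 0,"claw": 0}

```text
time_s: 15.9
ee_pos: [0.5291, 0.088, 0.1711]
eef_rot: [3.141, 0.437, -3.097]
force: [-0.6, 0.3, 0.8]
grip_width: 0.0939
grip_force: 0.0
```

```bash
python3 - <<'E'
from plan import *
rows(down(.42,-.15,.20,150))
E
```

```text
now [0.5291 0.088  0.1711] [ 180.    25.  -177.5] t 15.9 w 0.09389889604309654 F [-0.56  0.26  0.84]
7 rows: d [ 0.072 -0.367 -0.069] r [0.0113 0.0386 0.0508] | minrad 0.45 zmin 0.174 mid [ 0.48 -0.06  0.18]
```

step_arm:
  plan:
    - {"dx": 0.072,"dy": -0.367,"dz": -0.069,"rx": 0.0113,"ry": 0.0386,"rz": 0.0508,"claw": 0}
    - {"dx": 0.072,"dy": -0.367,"dz": -0.069,"rx": 0.0113,"ry": 0.0386,"rz": 0.0508,"claw": 0}
    - {"dx": 0.072,"dy": -0.367,"dz": -0.069,"rx": 0.0113,"ry": 0.0386,"rz": 0.0508,"claw": 0}
    - {"dx": 0.072,"dy": -0.367,"dz": -0.069,"rx": 0.0113,"ry": 0.0386,"rz": 0.0508,"claw": 0}
    - {"dx": 0.072,"dy": -0.367,"dz": -0.069,"rx": 0.0113,"ry": 0.0386,"rz": 0.0508,"claw": 0}
    - {"dx": 0.072,"dy": -0.367,"dz": -0.069,"rx": 0.0113,"ry": 0.0386,"rz": 0.0508,"claw": 0}
    - {"dx": 0.072,"dy": -0.367,"dz": -0.069,"rx": 0.0113,"ry": 0.0386,"rz": 0.0508,"claw": 0}
    - {"dx": 0,"dy": 0,"dz": 0,"rx": 0,"ry": 0,"rz": 0,"claw": 0}
    - {"dx": 0,"dy": 0,"dz": 0,"rx": 0,"ry": 0,"rz": 0,"claw": 0}

```text
time_s: 16.8
ee_pos: [0.4214, -0.1502, 0.1987]
eef_rot: [3.14, 0.002, 2.618]
force: [-0.9, -0.2, 0.2]
grip_width: 0.0938
grip_force: 0.0
```

```bash
python3 - <<'E'
from plan import *
from h import *
from station import viewer
c=viewer.camera("top"); cv2.imwrite("pics/end.png",cv2.resize(c["img"][130:245,140:310,::-1],None,fx=4,fy=4,interpolation=cv2.INTER_CUBIC))
for b in ((215,160,245,189),(246,160,282,189)):
    P=cloud(c,b); m=c["img"][b[1]:b[3],b[0]:b[2]].min(2)>140; m=cv2.erode(m.astype(np.uint8),np.ones((3,3)))>0
    Q=(P[m]-SL_O)@SR; q=Q[abs(Q[:,2]-.007)<.015]; n=np.linalg.svd(q-q.mean(0))[2][2]
    print(len(q),np.median(q,0),"tilt",np.degrees(np.arccos(abs(n[2]))),cv2.minAreaRect((q[:,:2]*1000).astype(np.float32)))
E
```

```text
360 [0.03412845 0.05247505 0.00655565] tilt 1.1338608339235374 ((33.92212677001953, 52.93391799926758), (54.52535629272461, 66.35858154296875), 88.99102783203125)
345 [ 0.0330417  -0.0551766   0.00656709] tilt 0.9883245212964415 ((31.80196189880371, -56.16844177246094), (66.22444152832031, 53.54429244995117), 0.4636615216732025)
```

View pics/end.png

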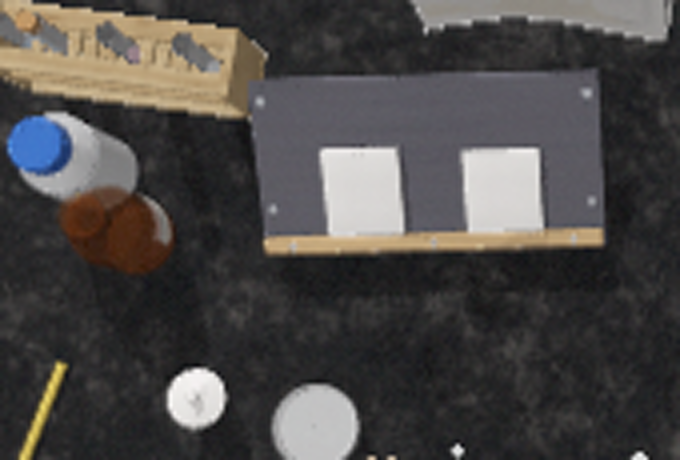

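Both tiles lie flat and square against the cleat (crop (362,190) and (502,190)). The bottle (115,230) and crucible (196,398) have not moved.

```bash
python3 -c "
from station import hand_in
print(hand_in())"
```

```text
the job is handed in; nothing more can be done
None
```

Both white tiles are on the drain board side by side, lying flat and square against the cleat; the crucible and amber bottle have not moved, the arm stayed clear of the beaker, and the job is handed in (no verdict came back).

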